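# Park the tile scraper in its notched ring

## Robot

A 6-joint arm with a two-finger parallel gripper is mounted at the origin on the work surface. World frame = base frame: x ahead of the robot, y to its left, z up, the work surface at z = 0. Lengths are in mm, angles in degrees, forces in N, time in s.
With the tool pointing down it reaches from about 300 to 850 mm from the base axis. Payload 4.2 kg.
Tool frame: the origin (TCP) lies at the very end of the fingers, on their centre line; the grasp point (between the pads) lies 19 mm behind it (env.grasp_offset is the distance from the TCP to the grasp point, in mm); z points along the fingers, y is the line along which they close (so a half turn about z gives the same grasp; the last joint's range is limited). The gripper opens to 91 mm and grips with 3 to 60 N. Pads are 32 mm wide; open, the fingers measure 118 mm over their backs; the gripper's body (76 mm by 178 mm) begins 60 mm behind the grasp point.
Start: joints at [68.64, 18.312, 89.639, -0, 72.044, -1.146], TCP at [198.681, 539.601, 213.976] pointing down, gripper open.
Joint ranges: [-177.97, 177.97], [-48.28, 115.42], [12.27, 149.76], [-77.06, 257.06], [2.81, 150.46], [-146.56, 146.56]. Speed limits (degrees/s): [147.25, 147.25, 180, 180, 180, 180].

## Interface

Orientations are given as [roll, pitch, yaw] about the fixed x, y, z axes, in that order (R = Rz(yaw) Ry(pitch) Rx(roll)).
In Python, from workcell import env gives the robot as it stands. The module is installed in compiled form; this text tells all that it offers.
- The arm moves only by the tool send_rows, never from a script. Its argument "motion" is a list of rows, each an object of numbers: "tx", "ty", "tz": the shift along the tool's x, y, z in units of 500 mm (1.0 is 500 mm); "rx", "ry", "rz": the turn, a rotation vector about the tool's x, y, z in units of 30 degrees (1.0 is 30 degrees); "gripper": the closure, from -1 (fully open) to 1 (shut). In form: [{"tx": .., "ty": .., "tz": .., "rx": .., "ry": .., "rz": .., "gripper": ..}, ...]. A call has 1 to 12 rows; each row shifts and turns the commanded pose from where the row before left it, along the tool's axes as they then stand; what a row does not reach is not made up. A row lasts 1/8 s, in which the tool goes at most 62.5 mm and 10.7 degrees, less where a joint would pass 70% of its speed; a pose out of reach is approached as far as the arm can. A call with a number of a shift or a turn outside -1 to 1 is refused whole. A call with a gripper value outside its range is refused whole. The fingers move at their own pace and stop on an object; "grip_force" is the grip in N (left out, the last holds). Time passes only in rows, so rows that do not move let the fingers close. It gives the time, the measured TCP pose, the force, the opening and the grip force at its end, in the units of the state.
- env.state(): the state, without advancing time (a new reading comes with each control period).
- env.grab_frame(name): name is "scene" or "top" or "wrist"; returns a dict with "frame" (480x640x3 uint8, red, green, blue), "vertical_fov" (degrees; the focal length in pixels is half the picture's height over the tangent of half this angle, whatever the lens; pixels are square), "cx", "cy" (the principal point, pixels), "rvec" (rotation vector, rad) and "tvec" (3), from world to camera coordinates, as OpenCV has them; the wrist camera has in their place "T_tool_cam" (4x4, takes a point from camera to tool coordinates, whose origin is the TCP and whose axes are the flange's). Camera axes: x right, y down, z forward; pixel columns grow to the right and rows downward; lengths in mm; the calibration is good to about 2 mm. A picture is of the moment at which its call begins: read the wrist's pose just before it. There is no depth.
- env.job_done(): hands the job in; it is judged then, once.
The state is a dict: "time_s": time; "qpos": joint angles; "qvel": joint speeds; "effort": joint torques, N m; "ee_pos": TCP position; "ee_rot": TCP orientation; "force": force on the tool from outside, world axes, zero at the start; "torque": the same for the moment, N m; "gripper_width": finger opening in mm; "gripper_force": force on a finger pad.
Only numpy, scipy, OpenCV 4.12 (cv2) and the standard library are available. Lean on these libraries where they do the work, as an engineer would, in place of code of your own. Each camera call takes 0.05 s, during which the arm holds its last target. There are 200 camera calls.

## Task

Lift the yellow tile scraper out of the drip pot and put it back in the orange ring on the blue stand: handle first down through the ring, then, pressing only gently (never more than 35 N on the stand), turn it until its crossbar drops fully home into the two notches. Let go and leave it hanging there, and do not shift the other things on the table.

Things in the scene. Friction and masses are not known exactly. Their poses are not given: they have to be found in the camera images.
- scraper: The tool, hanging handle-down in the drip pot; 0.14 to 0.24 kg. Origin: on the handle's axis at the underside of the yellow crossbar; z up towards the blade, x along the crossbar, which is 76 mm long (x), 12 mm thick (y) and 14 mm high. Black round handle below, 20 mm across. Steel blade 90 by 4 mm on top, up to z = 70 mm. The same after a half turn about z.
- scraper_grip (a point): Place to grip the scraper: middle of the yellow block above its crossbar, 40 mm above the scraper's origin, same axes. The block is 50 mm (x) by 16 mm (y), z = 14 to 56 mm above the origin; grip it across its 16 mm (y).
- scraper_tip (a point): Lower end of the scraper's handle, on its axis, 100 mm below the scraper's origin, same axes. The handle's last 14 mm taper from 20 mm to 8 mm across.
- drip_pot: Grey round open pot fixed to the table, 60 mm across, 115 mm high, wall 4 mm, inside about 52 mm wide; origin at the centre of its underside. The scraper's crossbar lies across its rim with the handle hanging inside, up to 4 mm off centre.
- ring_stand: Blue steel stand fixed to the table, carrying the ring. Origin at table height under the ring's centre; z up, x from the ring towards the post (22 by 30 mm, 75 mm from the ring's axis, top 24 mm or more below the ring's top). Base plate 150 by 100 mm, 12 mm thick. The ring is in a stiff swivel: about 0.25 N m turns it; a crossbar rubbing on it under 10 N or less does not.
- ring_mouth (a point): Centre of the ring at the top of its two orange raised jaws, 135 mm above the table; axes as ring_stand's, they do NOT show the slot's angle. Ring 56 mm across, 26 mm high, round hole 23 mm wide right through. With the crossbar lying on the jaws the scraper's origin is level with this point; fully home it is 10 mm below.
- ring_slot (a point): Centre of the ring at the floor of the slot, 10 mm below ring_mouth, same axes. The jaws leave a straight slot (the two notches) 16 mm wide right across the ring. It lies anywhere within 0.7 rad either way of the stand's x axis; this angle is not measured: see it from above or feel for it by turning the scraper under light load. The bar drops in within about 0.05 rad of the slot if well centred.
- spray_bottle: Bystander: pink spray bottle with white trigger head, 68 mm across, 195 mm high; origin at the centre of its underside.
- drain_bottle: Bystander: dark blue bottle, 68 mm across, 200 mm high; origin at the centre of its underside.
- soap_bottle: Bystander: yellow bottle, 64 mm across, 190 mm high; origin at the centre of its underside.
- polish_can: Bystander: low can with red label, 72 mm across, 60 mm high; origin at the centre of its underside.
- scrub_brush: Bystander: scrubbing brush with wooden back, 130 by 55 by 40 mm; origin at the centre of its underside.
- soap_block: Bystander: green block of soap, 85 by 55 by 35 mm; origin at the centre of its underside.
Mind the look-alikes: they are no part of the job. There is more than one size of the scraper; the one meant has the size given above. Several things have the shape of the ring_stand; the one meant has the colours described above.

How it is judged:
By the outcome, as a careful person would: the job done as asked, in the order asked, and still so for the second after the job is handed in, with the robot touching nothing.
It also fails if it takes over 72 s, if anything falls off the work surface, if the arm or the gripper's body presses on something with over 40 N, if the wrist force passes 120 N, or if a joint passes its speed limit or range.

## Working session

There is one attempt and no reset: what is moved stays moved. The work goes in short steps, Python scripts to look and compute and a tool call to move; the robot and the scene stay as the last step left them, time stands still between calls to the robot, and variables do not carry over. Pictures are saved under pics/ and viewed, at most 10 in all, crops included, and the job is handed in when it is done.

Besides the shell and the picture viewer there is one more tool, called after "Emit:" as name(argument=value, ...) on one line, values as JSON. send_rows: Moves the arm, as the interface text tells. Shifts and turns lie within -1 to 1; 1 stands for 500 mm of shift or 30 degrees of turn. Its arguments: {"type":"object","properties":{"motion":{"type":"array"},"grip_force":{"type":"number"}},"required":["motion"]}

```bash
mkdir -p pics
cat > h.py <<'E'
import numpy as np, cv2, json
from scipy.spatial.transform import Rotation as R
from workcell import env
def snap(name,f=None):
    s=env.state(); d=env.grab_frame(name)
    if f: cv2.imwrite('pics/'+f, d['frame'][:,:,::-1])
    K=480/2/np.tan(np.radians(d['vertical_fov'])/2)
    if 'rvec' in d:
        Rc=R.from_rotvec(np.ravel(d['rvec'])).as_matrix(); t=np.ravel(d['tvec'])
        Rw=Rc.T; o=-Rc.T@t
    else:
        T=np.array(d['T_tool_cam']); Rt=R.from_euler('xyz',s['ee_rot'],degrees=True).as_matrix()
        Rw=Rt@T[:3,:3]; o=Rt@T[:3,3]+np.array(s['ee_pos'])
    return dict(img=d['frame'],f=K,cx=d['cx'],cy=d['cy'],Rw=Rw,o=o)
def px2w(c,u,v,z):
    r=c['Rw']@np.array([(u-c['cx'])/c['f'],(v-c['cy'])/c['f'],1]); return c['o']+r*(z-c['o'][2])/r[2]
def w2px(c,p):
    q=c['Rw'].T@(np.array(p)-c['o']); return c['f']*q[0]/q[2]+c['cx'],c['f']*q[1]/q[2]+c['cy']
E
python3 - <<'E'
from h import *
a=snap('scene','s1.png');b=snap('top','t1.png')
import pickle;pickle.dump((a,b),open('c.pkl','wb'))
print(a['o'],b['o'],b['f'],env.state())
E
```

```text
[1297.14434011  369.87639534 1021.78607273] [ 370.00966951   19.63078681 1022.77340117] 464.0933645180988 {'time_s': 0.1, 'qpos': array([ 6.86398139e+01,  1.83489591e+01,  8.96995252e+01, -2.91738011e-04,
        7.20454660e+01, -1.14390931e+00]), 'qvel': array([ 0.03640703, -0.08913823, -0.27392982, -0.00999122, -0.02701346,
        0.0843806 ]), 'effort': array([-6.30479226e-04, -4.13333881e+01, -2.32507306e+01,  7.29721296e-02,
        4.23437124e-02, -4.30954344e-05]), 'ee_pos': array([198.5138474 , 539.1546131 , 213.19379435]), 'ee_rot': array([-1.79906063e+02, -1.59826463e-03,  1.59783812e+02]), 'force': array([-0.0857022 ,  0.12501379, -0.22264515]), 'torque': array([0.01129109, 0.02718354, 0.03885639]), 'gripper_force': 0.0, 'gripper_width': 90.9326134104963}
```

View pics/s1.png

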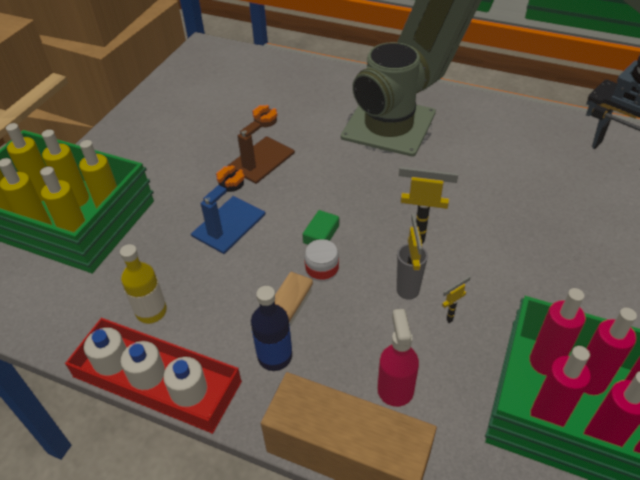

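View pics/t1.png

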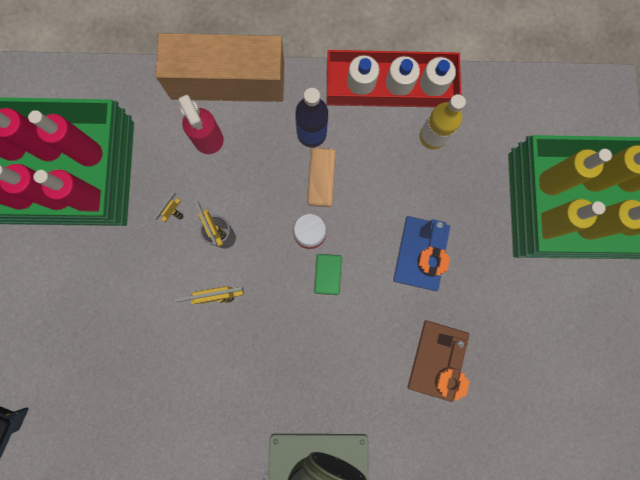

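Scene: candidates for the scraper are the one in the pot (top 210,225; scene 413,250), a big one standing free (top 212,295) and a small one (top 170,208); I choose the one in the pot. Of the stands, blue is at top (433,261) and brown at (452,384); I choose blue. One close crop checks both.

Run:
```python
from h import *
import pickle
a,b=pickle.load(open('c.pkl','rb'))
def crop(i,x,y,w,h,k): return cv2.resize(i[y:y+h,x:x+w],None,fx=k,fy=k,interpolation=cv2.INTER_CUBIC)
c1=crop(b['img'],180,190,70,70,6);c2=crop(b['img'],395,210,60,84,5)
o=np.zeros((420,720,3),np.uint8);o[:,:420]=c1;o[:,420:]=c2
cv2.imwrite('pics/crop.png',o[:,:,::-1])
print('pot',px2w(b,221,238,0),'blade mid z185',px2w(b,208,223,185),'ring',px2w(b,434,262,135), 'scr origin guess',px2w(b,213,228,150))
print('from scene ring',px2w(a,231,177,135),'pot rim',px2w(a,413,250,115))
```

```text
pot [513.01212074 220.63666042   0.        ] blade mid z185 [514.44654529 208.9666975  185.        ] ring [ 452.64257616 -216.72281455  135.        ] scr origin guess [510.99191256 207.02274888 150.        ]
from scene ring [ 465.241261  -209.1929606  135.       ] pot rim [506.1391895  210.82759575 115.        ]
```

View pics/crop.png

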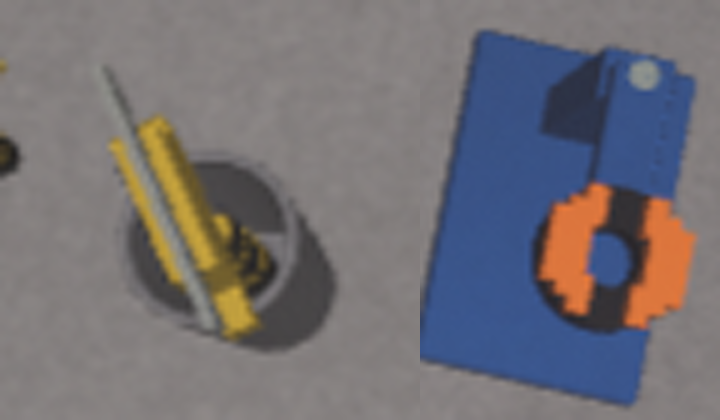

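Crop: the scraper in the pot has its blade running from (105,68) to (212,328), which makes its yaw about 22°. The blue stand's slot is the dark gap from (625,205) to (600,310), about -13° in world. Now go above the pot.

```bash
cat >> h.py <<'E'
def plan(pos,yaw,n):
    s=env.state(); p=np.array(s['ee_pos']); r=R.from_euler('xyz',s['ee_rot'],degrees=True)
    g=R.from_euler('xyz',[180,0,yaw],degrees=True); w=(r.inv()*g).as_rotvec()
    for i in range(n):
        tgt=p+(np.array(pos)-p)/(n-i); d=r.inv().apply(tgt-p)/500
        st=(r.inv()*g).as_rotvec()/(n-i); print(np.round(d,4),np.round(np.degrees(st)/30,4)); r=r*R.from_rotvec(st); p=tgt
E
python3 - <<'E'
from h import *
print(env.grab_frame('wrist')['T_tool_cam'])
plan([510,207,330],-157.6,10)
E
```

```text
[[ 2.81930693e-04 -9.69363814e-01 -2.45629226e-01  6.91633664e+01]
 [ 9.99999929e-01  2.11733814e-04  3.12192392e-04 -8.04238000e-01]
 [-2.50619995e-04 -2.45629297e-01  9.69363805e-01 -1.70582731e+02]
 [ 0.00000000e+00  0.00000000e+00  0.00000000e+00  1.00000000e+00]]
[-0.0814 -0.0409 -0.0233] [-2.00e-04 -1.00e-04 -1.42e-01]
[-0.0782 -0.0468 -0.0233] [-2.00e-04 -1.00e-04 -1.42e-01]
[-0.0745 -0.0525 -0.0233] [-2.00e-04 -1.00e-04 -1.42e-01]
[-0.0704 -0.0579 -0.0233] [-2.00e-04 -1.00e-04 -1.42e-01]
[-0.0659 -0.0629 -0.0233] [-2.00e-04 -1.00e-04 -1.42e-01]
[-0.061  -0.0676 -0.0233] [-2.00e-04 -1.00e-04 -1.42e-01]
[-0.0558 -0.072  -0.0233] [-2.00e-04 -1.00e-04 -1.42e-01]
[-0.0503 -0.0759 -0.0233] [-2.00e-04 -1.00e-04 -1.42e-01]
[-0.0445 -0.0795 -0.0233] [-2.00e-04 -1.00e-04 -1.42e-01]
[-0.0385 -0.0825 -0.0233] [-2.00e-04 -1.00e-04 -1.42e-01]
```

Emit:
send_rows(motion=[{"tx": -0.0814,"ty": -0.0409,"tz": -0.0233,"rz": -0.142,"gripper": -1},{"tx": -0.0782,"ty": -0.0468,"tz": -0.0233,"rz": -0.142,"gripper": -1},{"tx": -0.0745,"ty": -0.0525,"tz": -0.0233,"rz": -0.142,"gripper": -1},{"tx": -0.0704,"ty": -0.0579,"tz": -0.0233,"rz": -0.142,"gripper": -1},{"tx": -0.0659,"ty": -0.0629,"tz": -0.0233,"rz": -0.142,"gripper": -1},{"tx": -0.061,"ty": -0.0676,"tz": -0.0233,"rz": -0.142,"gripper": -1},{"tx": -0.0558,"ty": -0.072,"tz": -0.0233,"rz": -0.142,"gripper": -1},{"tx": -0.0503,"ty": -0.0759,"tz": -0.0233,"rz": -0.142,"gripper": -1},{"tx": -0.0445,"ty": -0.0795,"tz": -0.0233,"rz": -0.142,"gripper": -1},{"tx": -0.0385,"ty": -0.0825,"tz": -0.0233,"rz": -0.142,"gripper": -1},{"gripper": -1},{"gripper": -1}])

```text
invalid input at $.motion[0]: expected keys tx, ty, tz, rx, ry, rz, gripper
```

Run:
```python
from h import *
import pickle
c=snap('wrist','w1.png');pickle.dump(c,open('w1.pkl','wb'));s=env.state();print(s['ee_pos'],s['ee_rot'],s['force'])
```

```text
[198.5735417  539.33334747 213.46118489] [-1.79943069e+02 -5.84331980e-04  1.59786725e+02] [-0.12012842  0.58443391 -0.89387786]
```

View pics/w1.png

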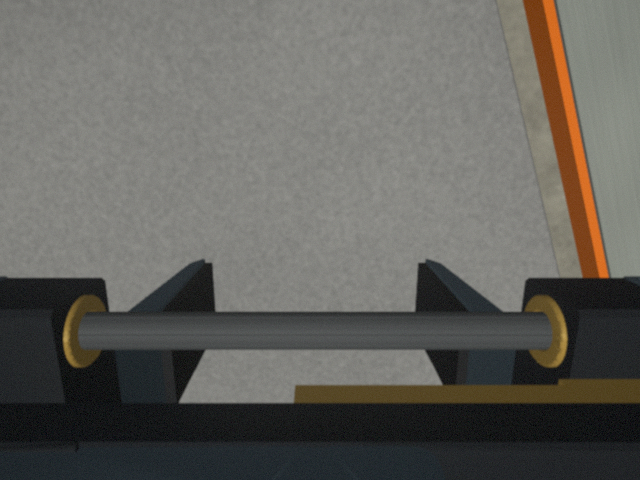

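The move was refused because every key is needed. The picture shows only the fingers (lower half) and bare table. I'll hover with the pot ahead of the fingers so that the camera sees it.

Run:
```python
from h import *
plan([551,224,330],-157.6,10)
```

```text
[-0.0879 -0.0349 -0.0233] [-2.00e-04 -1.00e-04 -1.42e-01]
[-0.0851 -0.0413 -0.0233] [-2.00e-04 -1.00e-04 -1.42e-01]
[-0.0818 -0.0475 -0.0233] [-2.00e-04 -1.00e-04 -1.42e-01]
[-0.078  -0.0534 -0.0233] [-2.00e-04 -1.00e-04 -1.42e-01]
[-0.0739 -0.0591 -0.0233] [-2.00e-04 -1.00e-04 -1.42e-01]
[-0.0693 -0.0644 -0.0233] [-2.00e-04 -1.00e-04 -1.42e-01]
[-0.0643 -0.0694 -0.0233] [-2.00e-04 -1.00e-04 -1.42e-01]
[-0.059  -0.074  -0.0233] [-2.00e-04 -1.00e-04 -1.42e-01]
[-0.0533 -0.0781 -0.0233] [-2.00e-04 -1.00e-04 -1.42e-01]
[-0.0473 -0.0819 -0.0233] [-2.00e-04 -1.00e-04 -1.42e-01]
```

Emit:
send_rows(motion=[{"tx": -0.088,"ty": -0.035,"tz": -0.0233,"rx": 0,"ry": 0,"rz": -0.142,"gripper": -1},{"tx": -0.085,"ty": -0.041,"tz": -0.0233,"rx": 0,"ry": 0,"rz": -0.142,"gripper": -1},{"tx": -0.082,"ty": -0.0475,"tz": -0.0233,"rx": 0,"ry": 0,"rz": -0.142,"gripper": -1},{"tx": -0.078,"ty": -0.053,"tz": -0.0233,"rx": 0,"ry": 0,"rz": -0.142,"gripper": -1},{"tx": -0.074,"ty": -0.059,"tz": -0.0233,"rx": 0,"ry": 0,"rz": -0.142,"gripper": -1},{"tx": -0.069,"ty": -0.064,"tz": -0.0233,"rx": 0,"ry": 0,"rz": -0.142,"gripper": -1},{"tx": -0.064,"ty": -0.069,"tz": -0.0233,"rx": 0,"ry": 0,"rz": -0.142,"gripper": -1},{"tx": -0.059,"ty": -0.074,"tz": -0.0233,"rx": 0,"ry": 0,"rz": -0.142,"gripper": -1},{"tx": -0.053,"ty": -0.078,"tz": -0.0233,"rx": 0,"ry": 0,"rz": -0.142,"gripper": -1},{"tx": -0.047,"ty": -0.082,"tz": -0.0233,"rx": 0,"ry": 0,"rz": -0.142,"gripper": -1},{"tx": 0,"ty": 0,"tz": 0,"rx": 0,"ry": 0,"rz": 0,"gripper": -1},{"tx": 0,"ty": 0,"tz": 0,"rx": 0,"ry": 0,"rz": 0,"gripper": -1}])

```text
time_s: 1.7
ee_pos: [550.1, 224.9, 329.9]
ee_rot: [180.0, -0.1, -157.7]
force: [-0.2, 0.4, -0.1]
gripper_width: 91.3
gripper_force: 0.0
```

Run:
```python
from h import *
import pickle
c=snap('wrist','w2.png');pickle.dump(c,open('w2.pkl','wb'));s=env.state();print(s['ee_pos'],s['ee_rot'],s['force'])
```

```text
[549.7705603  225.27600627 329.96195919] [ 1.79961645e+02 -7.18309045e-02 -1.57595687e+02] [ 0.05778475 -0.70035828  0.73379837]
```

View pics/w2.png

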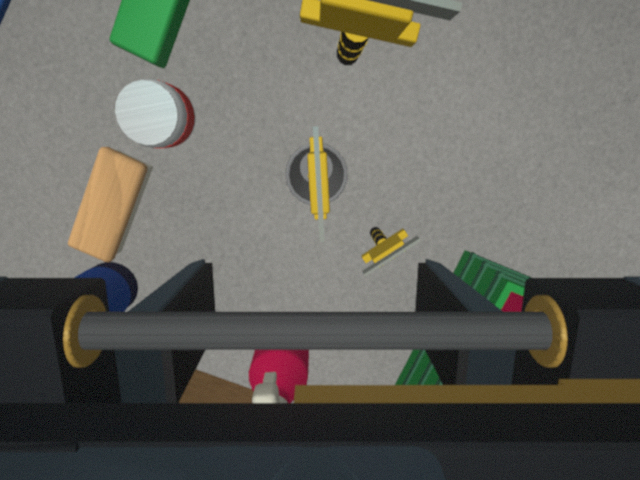

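The wrist view shows the blade edge from (317,128) to (323,236), crossbar ends near (316,137) and (320,218), and the pot rim centre near (317,174). The spray bottle is clear at (278,370).

Run:
```python
from h import *
import pickle
c=pickle.load(open('w2.pkl','rb'))
A=px2w(c,317,128,185);B=px2w(c,323,236,185);print('blade',A,B,np.linalg.norm(A-B),(A+B)/2,np.degrees(np.arctan2(*(B-A)[1::-1])))
A=px2w(c,316,137,129);B=px2w(c,320,218,129);print('bar',A,B,np.linalg.norm(A-B),(A+B)/2,np.degrees(np.arctan2(*(B-A)[1::-1])))
print('rim',px2w(c,317,174,115),px2w(c,288,174,115)-px2w(c,346,174,115),'spray',px2w(c,279,375,150))
```

```text
blade [477.40241207 196.55743731 185.        ] [553.16074005 233.08546699 185.        ] 84.10482275367697 [515.28157606 214.82145215 185.        ] 25.741747236252724
bar [483.36871201 198.44210211 129.        ] [550.07983981 230.01245195 129.        ] 73.8042110010149 [516.72427591 214.22727703 129.        ] 25.325368111693415
rim [514.34730534 212.30164572 115.        ] [ 20.94904212 -50.93153974   0.        ] spray [706.54953107 251.05837601 150.        ]
```

Run:
```python
from h import *
plan([516,214.5,330],-154.5,2)
```

```text
[0.0353 0.0029 0.    ] [ 0.0007 -0.0012 -0.0516]
[ 0.0352  0.0039 -0.    ] [ 0.0007 -0.0012 -0.0516]
```

Emit:
send_rows(motion=[{"tx": 0.0353,"ty": 0.0029,"tz": 0,"rx": 0,"ry": 0,"rz": -0.0516,"gripper": -1},{"tx": 0.0352,"ty": 0.0039,"tz": 0,"rx": 0,"ry": 0,"rz": -0.0516,"gripper": -1},{"tx": 0,"ty": 0,"tz": 0.09,"rx": 0,"ry": 0,"rz": 0,"gripper": -1},{"tx": 0,"ty": 0,"tz": 0.09,"rx": 0,"ry": 0,"rz": 0,"gripper": -1},{"tx": 0,"ty": 0,"tz": 0.08,"rx": 0,"ry": 0,"rz": 0,"gripper": -1},{"tx": 0,"ty": 0,"tz": 0.07,"rx": 0,"ry": 0,"rz": 0,"gripper": -1},{"tx": 0,"ty": 0,"tz": 0.04,"rx": 0,"ry": 0,"rz": 0,"gripper": -1},{"tx": 0,"ty": 0,"tz": 0.018,"rx": 0,"ry": 0,"rz": 0,"gripper": -1},{"tx": 0,"ty": 0,"tz": 0,"rx": 0,"ry": 0,"rz": 0,"gripper": -1},{"tx": 0,"ty": 0,"tz": 0,"rx": 0,"ry": 0,"rz": 0,"gripper": -1}])

```text
time_s: 3.0
ee_pos: [517.4, 214.5, 137.5]
ee_rot: [-180.0, 0.1, -154.5]
force: [-0.3, 0.4, 0.0]
gripper_width: 91.2
gripper_force: 0.0
```

Emit:
send_rows(motion=[{"tx": 0,"ty": 0,"tz": 0,"rx": 0,"ry": 0,"rz": 0,"gripper": 1},{"tx": 0,"ty": 0,"tz": 0,"rx": 0,"ry": 0,"rz": 0,"gripper": 1},{"tx": 0,"ty": 0,"tz": 0,"rx": 0,"ry": 0,"rz": 0,"gripper": 1},{"tx": 0,"ty": 0,"tz": 0,"rx": 0,"ry": 0,"rz": 0,"gripper": 1},{"tx": 0,"ty": 0,"tz": 0,"rx": 0,"ry": 0,"rz": 0,"gripper": 1},{"tx": 0,"ty": 0,"tz": 0,"rx": 0,"ry": 0,"rz": 0,"gripper": 1},{"tx": 0,"ty": 0,"tz": 0,"rx": 0,"ry": 0,"rz": 0,"gripper": 1},{"tx": 0,"ty": 0,"tz": 0,"rx": 0,"ry": 0,"rz": 0,"gripper": 1},{"tx": 0,"ty": 0,"tz": 0,"rx": 0,"ry": 0,"rz": 0,"gripper": 1}], grip_force=30)

```text
time_s: 4.12
ee_pos: [516.9, 214.1, 136.5]
ee_rot: [180.0, 0.0, -154.5]
force: [-0.6, -0.1, 0.3]
gripper_width: 15.9
gripper_force: 30.0
```

Emit:
send_rows(motion=[{"tx": 0,"ty": 0,"tz": -0.02,"rx": 0,"ry": 0,"rz": 0,"gripper": 1},{"tx": 0,"ty": 0,"tz": -0.06,"rx": 0,"ry": 0,"rz": 0,"gripper": 1},{"tx": 0,"ty": 0,"tz": -0.08,"rx": 0,"ry": 0,"rz": 0,"gripper": 1},{"tx": 0,"ty": 0,"tz": -0.08,"rx": 0,"ry": 0,"rz": 0,"gripper": 1},{"tx": 0,"ty": 0,"tz": -0.06,"rx": 0,"ry": 0,"rz": 0,"gripper": 1},{"tx": 0,"ty": 0,"tz": -0.02,"rx": 0,"ry": 0,"rz": 0,"gripper": 1},{"tx": 0,"ty": 0,"tz": 0,"rx": 0,"ry": 0,"rz": 0,"gripper": 1}])

```text
time_s: 5.0
ee_pos: [516.8, 214.0, 296.5]
ee_rot: [180.0, 0.0, -154.5]
force: [-0.3, -0.3, -1.8]
gripper_width: 15.8
gripper_force: 30.0
```

Run:
```python
from h import *
print(env.state()['force'])
plan([534,-232,296],167,12)
```

```text
[-0.34686506 -0.25183907 -1.81733235]
[ 0.0294 -0.0683  0.0001] [0.     0.     0.1069]
[ 0.0255 -0.0699  0.0001] [0.     0.     0.1069]
[ 0.0216 -0.0712  0.0001] [0.     0.     0.1069]
[ 0.0176 -0.0723  0.0001] [0.     0.     0.1069]
[ 0.0135 -0.0732  0.0001] [0.     0.     0.1069]
[ 0.0094 -0.0738  0.0001] [0.     0.     0.1069]
[ 0.0052 -0.0742  0.0001] [0.     0.     0.1069]
[ 0.0011 -0.0744  0.0001] [0.     0.     0.1069]
[-0.0031 -0.0743  0.0001] [0.     0.     0.1069]
[-0.0072 -0.074   0.0001] [0.     0.     0.1069]
[-0.0114 -0.0735  0.0001] [0.     0.     0.1069]
[-0.0155 -0.0728  0.0001] [0.     0.     0.1069]
```

Emit:
send_rows(motion=[{"tx": 0.0294,"ty": -0.0683,"tz": 0,"rx": 0,"ry": 0,"rz": 0.1069,"gripper": 1},{"tx": 0.0255,"ty": -0.07,"tz": 0,"rx": 0,"ry": 0,"rz": 0.1069,"gripper": 1},{"tx": 0.0216,"ty": -0.0712,"tz": 0,"rx": 0,"ry": 0,"rz": 0.1069,"gripper": 1},{"tx": 0.0176,"ty": -0.0723,"tz": 0,"rx": 0,"ry": 0,"rz": 0.1069,"gripper": 1},{"tx": 0.0135,"ty": -0.0732,"tz": 0,"rx": 0,"ry": 0,"rz": 0.1069,"gripper": 1},{"tx": 0.0094,"ty": -0.0738,"tz": 0,"rx": 0,"ry": 0,"rz": 0.1069,"gripper": 1},{"tx": 0.0052,"ty": -0.0742,"tz": 0,"rx": 0,"ry": 0,"rz": 0.1069,"gripper": 1},{"tx": 0.0011,"ty": -0.0744,"tz": 0,"rx": 0,"ry": 0,"rz": 0.1069,"gripper": 1},{"tx": -0.0031,"ty": -0.0743,"tz": 0,"rx": 0,"ry": 0,"rz": 0.1069,"gripper": 1},{"tx": -0.0072,"ty": -0.074,"tz": 0,"rx": 0,"ry": 0,"rz": 0.1069,"gripper": 1},{"tx": -0.0114,"ty": -0.0735,"tz": 0,"rx": 0,"ry": 0,"rz": 0.1069,"gripper": 1},{"tx": -0.0155,"ty": -0.0728,"tz": 0,"rx": 0,"ry": 0,"rz": 0.1069,"gripper": 1}])

```text
time_s: 6.5
ee_pos: [533.3, -232.9, 294.3]
ee_rot: [179.9, -0.2, 166.9]
force: [0.8, 0.5, -1.1]
gripper_width: 15.7
gripper_force: 30.0
```

Emit:
send_rows(motion=[{"tx": 0,"ty": 0,"tz": 0,"rx": 0,"ry": 0,"rz": 0,"gripper": 1},{"tx": 0,"ty": 0,"tz": 0,"rx": 0,"ry": 0,"rz": 0,"gripper": 1},{"tx": 0,"ty": 0,"tz": 0,"rx": 0,"ry": 0,"rz": 0,"gripper": 1}])

```text
time_s: 6.88
ee_pos: [533.9, -231.0, 295.9]
ee_rot: [180.0, -0.1, 167.1]
force: [0.5, 0.4, -2.2]
gripper_width: 15.8
gripper_force: 30.0
```

Run:
```python
from h import *
import pickle
c=snap('wrist','w3.png');pickle.dump(c,open('w3.pkl','wb'));s=env.state();print(s['ee_pos'],s['ee_rot'],s['force'],w2px(c,[456,-214,135]))
```

```text
[ 533.97869806 -231.05784759  296.15592835] [ 1.79974701e+02 -3.88049103e-02  1.67078282e+02] [-0.72367697  0.29757263 -1.62904514] (np.float64(314.4871409000298), np.float64(125.83968834561395))
```

View pics/w3.png

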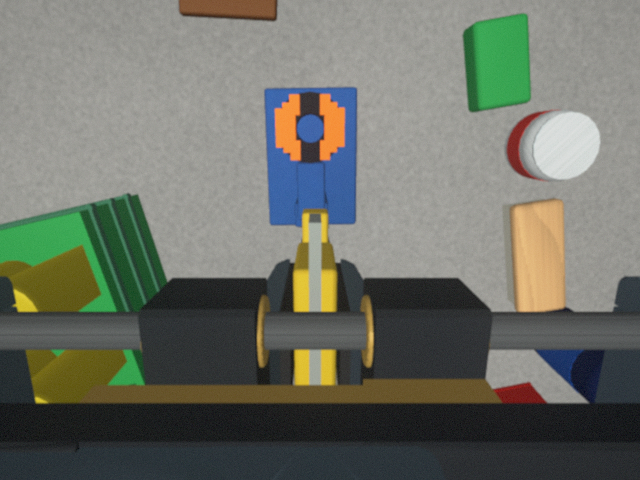

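The view shows the orange ring at about (310,128) with its slot near vertical, so almost lined up with the tool. The held bar's far end is at (315,210).

Run:
```python
from h import *
import pickle
c=pickle.load(open('w3.pkl','rb'));im=c['img'].astype(int)
m=((im[...,0]>180)&(im[...,1]>60)&(im[...,1]<160)&(im[...,2]<110)).astype(np.uint8);m[180:]=0
n,l,st,ce=cv2.connectedComponentsWithStats(m)
for i in range(1,n):
    if st[i,4]>200:
        print(st[i],ce[i]);
P=[np.array([px2w(c,u,v,135) for v,u in np.argwhere(l==i)]) for i in range(1,n) if st[i,4]>200]
a,b=[p[:,:2].mean(0) for p in P]
d=b-a;print('mid',(a+b)/2,'sep',np.linalg.norm(d),'slot ang',np.degrees(np.arctan2(d[1],d[0]))-90)
# hole: blue inside
h=((im[...,2]>110)&(im[...,0]<80)).astype(np.uint8);h[:,:296]=0;h[:,326:]=0;h[:112]=0;h[145:]=0
y,x=np.nonzero(h);print('hole px',x.mean(),y.mean(),px2w(c,x.mean(),y.mean(),109),px2w(c,x.mean(),y.mean(),125),x.min(),x.max(),y.min(),y.max())
# inner slot edges by min-area inner boundaries
for r in range(94,162,4):
    u=np.nonzero(m[r])[0]; print(r,[int(k) for k in (u.min(),u[u<310].max(),u[u>310].min(),u.max())] if (u<310).any() and (u>310).any() else u[:3])
print('bar end @bar top',px2w(c,315,209,289),'ee',533.98,-231.06)
```

```text
[ 275   94   26   66 1206] [288.23880597 127.01907131]
[ 320   94   25   66 1202] [331.00831947 126.44925125]
mid [ 455.92841533 -217.94681084] sep 33.96196795456637 slot ang -12.176013247896108
hole px 309.8146911519199 128.1118530884808 [ 456.11631054 -218.1307141   109.        ] [ 456.57578071 -218.05472779  125.        ] 297 322 114 142
94 [297, 298, 320, 328]
98 [289, 299, 320, 329]
102 [286, 299, 320, 335]
106 [282, 299, 320, 337]
110 [275, 299, 320, 344]
114 [275, 299, 320, 344]
118 [275, 295, 324, 344]
122 [276, 295, 324, 343]
126 [276, 295, 324, 343]
130 [276, 295, 324, 343]
134 [276, 295, 324, 343]
138 [276, 295, 324, 343]
142 [276, 300, 320, 343]
146 [277, 300, 320, 342]
150 [284, 300, 320, 336]
154 [290, 300, 320, 329]
158 [291, 300, 320, 329]
bar end @bar top [ 495.7015988  -222.89728937  289.        ] ee 533.98 -231.06
```

Run:
```python
from h import *
plan([456.9,-217.6,296],158,3)
```

```text
[ 0.0521 -0.0027  0.0001] [ 0.0002 -0.0005  0.1009]
[ 0.0519 -0.0055  0.0001] [ 0.0002 -0.0005  0.1009]
[ 0.0515 -0.0082  0.0001] [ 0.0002 -0.0005  0.1009]
```

Emit:
send_rows(motion=[{"tx": 0.0521,"ty": -0.0027,"tz": 0,"rx": 0,"ry": 0,"rz": 0.1009,"gripper": 1},{"tx": 0.0519,"ty": -0.0055,"tz": 0,"rx": 0,"ry": 0,"rz": 0.1009,"gripper": 1},{"tx": 0.0515,"ty": -0.0082,"tz": 0,"rx": 0,"ry": 0,"rz": 0.1009,"gripper": 1},{"tx": 0,"ty": 0,"tz": 0.03,"rx": 0,"ry": 0,"rz": 0,"gripper": 1},{"tx": 0,"ty": 0,"tz": 0.03,"rx": 0,"ry": 0,"rz": 0,"gripper": 1},{"tx": 0,"ty": 0,"tz": 0,"rx": 0,"ry": 0,"rz": 0,"gripper": 1},{"tx": 0,"ty": 0,"tz": 0,"rx": 0,"ry": 0,"rz": 0,"gripper": 1},{"tx": 0,"ty": 0,"tz": 0,"rx": 0,"ry": 0,"rz": 0,"gripper": 1}])

```text
time_s: 7.92
ee_pos: [457.6, -218.7, 266.7]
ee_rot: [180.0, 0.0, 157.9]
force: [-0.1, 0.2, -0.9]
gripper_width: 15.6
gripper_force: 30.0
```

Run:
```python
from h import *
c=snap('wrist');s=env.state();print(s['ee_pos'],s['ee_rot'],s['force'],s['torque'])
i=c['img'];cv2.imwrite('pics/w4.png',cv2.resize(i[130:480,180:460],None,fx=2,fy=1.7)[:,:,::-1])
t=snap('top');s2=snap('scene')
o=np.hstack([cv2.resize(t['img'][210:310,380:480],(400,400)),cv2.resize(s2['img'][90:240,170:320],(400,400))]);cv2.imwrite('pics/ts.png',o[:,:,::-1])
```

```text
[ 457.48711294 -218.64316325  266.69132553] [1.79997900e+02 4.10968209e-02 1.57926867e+02] [-0.70694556  0.3042961  -0.92189396] [ 0.00073738  0.03043318 -0.01462085]
```

View pics/ts.png

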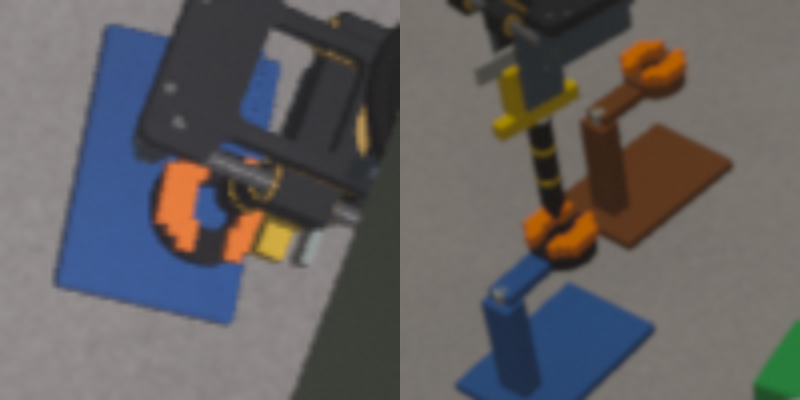

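The tip sits just over the orange ring's hole (right half: tip at 550,205). Correct by about 1 mm and lower slowly.

Emit:
send_rows(motion=[{"tx": 0.0017,"ty": 0.0015,"tz": 0,"rx": 0,"ry": 0,"rz": 0,"gripper": 1},{"tx": 0,"ty": 0,"tz": 0.02,"rx": 0,"ry": 0,"rz": 0,"gripper": 1},{"tx": 0,"ty": 0,"tz": 0.01,"rx": 0,"ry": 0,"rz": 0,"gripper": 1},{"tx": 0,"ty": 0,"tz": 0.006,"rx": 0,"ry": 0,"rz": 0,"gripper": 1},{"tx": 0,"ty": 0,"tz": 0,"rx": 0,"ry": 0,"rz": 0,"gripper": 1},{"tx": 0,"ty": 0,"tz": 0,"rx": 0,"ry": 0,"rz": 0,"gripper": 1}])

```text
time_s: 8.82
ee_pos: [456.6, -217.5, 248.6]
ee_rot: [180.0, 0.0, 157.9]
force: [0.3, 0.8, -2.2]
gripper_width: 15.5
gripper_force: 30.0
```

Emit:
send_rows(motion=[{"tx": 0,"ty": 0,"tz": 0.006,"rx": 0,"ry": 0,"rz": 0,"gripper": 1},{"tx": 0,"ty": 0,"tz": 0.006,"rx": 0,"ry": 0,"rz": 0,"gripper": 1},{"tx": 0,"ty": 0,"tz": 0.006,"rx": 0,"ry": 0,"rz": 0,"gripper": 1},{"tx": 0,"ty": 0,"tz": 0,"rx": 0,"ry": 0,"rz": 0,"gripper": 1},{"tx": 0,"ty": 0,"tz": 0,"rx": 0,"ry": 0,"rz": 0,"gripper": 1}])

```text
time_s: 9.45
ee_pos: [456.6, -217.5, 239.4]
ee_rot: [180.0, 0.0, 157.9]
force: [0.1, -1.1, -1.1]
gripper_width: 16.0
gripper_force: 30.0
```

Emit:
send_rows(motion=[{"tx": 0,"ty": 0,"tz": 0.01,"rx": 0,"ry": 0,"rz": 0,"gripper": 1},{"tx": 0,"ty": 0,"tz": 0.01,"rx": 0,"ry": 0,"rz": 0,"gripper": 1},{"tx": 0,"ty": 0,"tz": 0.01,"rx": 0,"ry": 0,"rz": 0,"gripper": 1},{"tx": 0,"ty": 0,"tz": 0.01,"rx": 0,"ry": 0,"rz": 0,"gripper": 1},{"tx": 0,"ty": 0,"tz": 0,"rx": 0,"ry": 0,"rz": 0,"gripper": 1},{"tx": 0,"ty": 0,"tz": 0,"rx": 0,"ry": 0,"rz": 0,"gripper": 1}])

```text
time_s: 10.2
ee_pos: [456.6, -217.5, 219.5]
ee_rot: [180.0, 0.0, 157.9]
force: [0.7, 1.0, -1.3]
gripper_width: 15.9
gripper_force: 30.0
```

```bash
python3 -c "
from h import *
s=env.state();print(s['ee_pos'],s['force'],s['torque'])"
```

```text
[ 456.60383975 -217.49308253  219.51709676] [ 0.69016293  0.97912908 -1.30931337] [ 0.01067113 -0.00081435  0.00439993]
```

No contact and the handle is in. Down a further 55 mm, to about 165.

Emit:
send_rows(motion=[{"tx": 0,"ty": 0,"tz": 0.015,"rx": 0,"ry": 0,"rz": 0,"gripper": 1},{"tx": 0,"ty": 0,"tz": 0.02,"rx": 0,"ry": 0,"rz": 0,"gripper": 1},{"tx": 0,"ty": 0,"tz": 0.02,"rx": 0,"ry": 0,"rz": 0,"gripper": 1},{"tx": 0,"ty": 0,"tz": 0.02,"rx": 0,"ry": 0,"rz": 0,"gripper": 1},{"tx": 0,"ty": 0,"tz": 0.02,"rx": 0,"ry": 0,"rz": 0,"gripper": 1},{"tx": 0,"ty": 0,"tz": 0.014,"rx": 0,"ry": 0,"rz": 0,"gripper": 1},{"tx": 0,"ty": 0,"tz": 0,"rx": 0,"ry": 0,"rz": 0,"gripper": 1},{"tx": 0,"ty": 0,"tz": 0,"rx": 0,"ry": 0,"rz": 0,"gripper": 1}])

```text
time_s: 11.2
ee_pos: [456.8, -217.6, 165.2]
ee_rot: [180.0, 0.0, 157.9]
force: [-0.5, 0.1, -1.8]
gripper_width: 16.0
gripper_force: 30.0
```

```bash
python3 -c "
from h import *
s=env.state();print(s['ee_pos'],s['force'],s['torque'])"
```

```text
[ 456.77439722 -217.58689394  165.19375476] [-0.52849053  0.10698645 -1.84925202] [ 0.00771523  0.00840438 -0.08075137]
```

Emit:
send_rows(motion=[{"tx": 0,"ty": 0,"tz": 0.008,"rx": 0,"ry": 0,"rz": 0,"gripper": 1},{"tx": 0,"ty": 0,"tz": 0.006,"rx": 0,"ry": 0,"rz": 0,"gripper": 1},{"tx": 0,"ty": 0,"tz": 0.002,"rx": 0,"ry": 0,"rz": 0,"gripper": 1},{"tx": 0,"ty": 0,"tz": 0,"rx": 0,"ry": 0,"rz": 0,"gripper": 1},{"tx": 0,"ty": 0,"tz": 0,"rx": 0,"ry": 0,"rz": 0,"gripper": 1}])

```text
time_s: 11.82
ee_pos: [456.6, -217.5, 157.0]
ee_rot: [180.0, 0.0, 157.9]
force: [0.4, -0.1, -0.6]
gripper_width: 15.9
gripper_force: 30.0
```

Emit:
send_rows(motion=[{"tx": 0,"ty": 0,"tz": 0.001,"rx": 0,"ry": 0,"rz": 0,"gripper": 1},{"tx": 0,"ty": 0,"tz": 0,"rx": 0,"ry": 0,"rz": 0,"gripper": 1},{"tx": 0,"ty": 0,"tz": 0,"rx": 0,"ry": 0,"rz": 0,"gripper": 1}])

```text
time_s: 12.2
ee_pos: [456.5, -217.5, 156.5]
ee_rot: [180.0, 0.0, 157.9]
force: [0.0, -0.4, -1.4]
gripper_width: 15.8
gripper_force: 30.0
```

Emit:
send_rows(motion=[{"tx": 0,"ty": 0,"tz": 0.001,"rx": 0,"ry": 0,"rz": 0,"gripper": 1},{"tx": 0,"ty": 0,"tz": 0,"rx": 0,"ry": 0,"rz": 0,"gripper": 1},{"tx": 0,"ty": 0,"tz": 0,"rx": 0,"ry": 0,"rz": 0,"gripper": 1}])

```text
time_s: 12.58
ee_pos: [456.6, -217.5, 156.2]
ee_rot: [180.0, 0.0, 157.9]
force: [-0.9, 0.9, 1.4]
gripper_width: 16.0
gripper_force: 30.0
```

Emit:
send_rows(motion=[{"tx": 0,"ty": 0,"tz": 0.001,"rx": 0,"ry": 0,"rz": 0,"gripper": 1},{"tx": 0,"ty": 0,"tz": 0,"rx": 0,"ry": 0,"rz": 0,"gripper": 1},{"tx": 0,"ty": 0,"tz": 0,"rx": 0,"ry": 0,"rz": 0,"gripper": 1}])

```text
time_s: 12.95
ee_pos: [456.6, -217.5, 156.1]
ee_rot: [180.0, 0.0, 157.9]
force: [-1.7, 1.4, 6.0]
gripper_width: 16.2
gripper_force: 30.0
```

The bar is on the jaws (about 8 N at TCP z 156.1). Now turn towards the slot.

Emit:
send_rows(motion=[{"tx": 0,"ty": 0,"tz": 0,"rx": 0,"ry": 0,"rz": -0.06,"gripper": 1},{"tx": 0,"ty": 0,"tz": 0,"rx": 0,"ry": 0,"rz": -0.06,"gripper": 1},{"tx": 0,"ty": 0,"tz": 0,"rx": 0,"ry": 0,"rz": -0.06,"gripper": 1},{"tx": 0,"ty": 0,"tz": 0,"rx": 0,"ry": 0,"rz": -0.06,"gripper": 1},{"tx": 0,"ty": 0,"tz": 0,"rx": 0,"ry": 0,"rz": -0.06,"gripper": 1},{"tx": 0,"ty": 0,"tz": 0,"rx": 0,"ry": 0,"rz": -0.03,"gripper": 1},{"tx": 0,"ty": 0,"tz": 0,"rx": 0,"ry": 0,"rz": 0,"gripper": 1},{"tx": 0,"ty": 0,"tz": 0,"rx": 0,"ry": 0,"rz": 0,"gripper": 1}])

```text
time_s: 13.95
ee_pos: [456.5, -217.5, 155.4]
ee_rot: [180.0, -0.0, 167.8]
force: [0.1, -0.3, -0.8]
gripper_width: 15.8
gripper_force: 30.0
```

```bash
python3 -c "
from h import *
s=env.state();print(s['ee_pos'],s['ee_rot'],s['force'],s['torque'])"
```

```text
[ 456.50228133 -217.45065553  155.39222812] [ 1.79993528e+02 -1.99544139e-03  1.67813747e+02] [ 0.08079687 -0.29373825 -0.84514303] [ 0.00668492 -0.02319513  0.02404707]
```

It dropped in: the load is gone at z 155.4. Lower the rest in small steps.

Emit:
send_rows(motion=[{"tx": 0,"ty": 0,"tz": 0.002,"rx": 0,"ry": 0,"rz": 0,"gripper": 1},{"tx": 0,"ty": 0,"tz": 0.002,"rx": 0,"ry": 0,"rz": 0,"gripper": 1},{"tx": 0,"ty": 0,"tz": 0,"rx": 0,"ry": 0,"rz": 0,"gripper": 1},{"tx": 0,"ty": 0,"tz": 0,"rx": 0,"ry": 0,"rz": 0,"gripper": 1}])

```text
time_s: 14.45
ee_pos: [456.5, -217.4, 153.4]
ee_rot: [180.0, -0.0, 167.8]
force: [0.8, -0.3, -0.8]
gripper_width: 16.0
gripper_force: 30.0
```

Emit:
send_rows(motion=[{"tx": 0,"ty": 0,"tz": 0.003,"rx": 0,"ry": 0,"rz": 0,"gripper": 1},{"tx": 0,"ty": 0,"tz": 0.003,"rx": 0,"ry": 0,"rz": 0,"gripper": 1},{"tx": 0,"ty": 0,"tz": 0,"rx": 0,"ry": 0,"rz": 0,"gripper": 1},{"tx": 0,"ty": 0,"tz": 0,"rx": 0,"ry": 0,"rz": 0,"gripper": 1}])

```text
time_s: 14.95
ee_pos: [456.5, -217.5, 150.4]
ee_rot: [180.0, 0.0, 167.8]
force: [-0.3, 0.3, -1.2]
gripper_width: 15.6
gripper_force: 30.0
```

Emit:
send_rows(motion=[{"tx": 0,"ty": 0,"tz": 0.002,"rx": 0,"ry": 0,"rz": 0,"gripper": 1},{"tx": 0,"ty": 0,"tz": 0.002,"rx": 0,"ry": 0,"rz": 0,"gripper": 1},{"tx": 0,"ty": 0,"tz": 0,"rx": 0,"ry": 0,"rz": 0,"gripper": 1},{"tx": 0,"ty": 0,"tz": 0,"rx": 0,"ry": 0,"rz": 0,"gripper": 1}])

```text
time_s: 15.45
ee_pos: [456.5, -217.4, 148.4]
ee_rot: [180.0, 0.0, 167.8]
force: [0.6, 0.4, -1.6]
gripper_width: 16.2
gripper_force: 30.0
```

Emit:
send_rows(motion=[{"tx": 0,"ty": 0,"tz": 0.002,"rx": 0,"ry": 0,"rz": 0,"gripper": 1},{"tx": 0,"ty": 0,"tz": 0.001,"rx": 0,"ry": 0,"rz": 0,"gripper": 1},{"tx": 0,"ty": 0,"tz": 0,"rx": 0,"ry": 0,"rz": 0,"gripper": 1},{"tx": 0,"ty": 0,"tz": 0,"rx": 0,"ry": 0,"rz": 0,"gripper": 1}])

```text
time_s: 15.95
ee_pos: [456.5, -217.4, 146.9]
ee_rot: [180.0, 0.0, 167.8]
force: [-0.7, 0.6, -1.4]
gripper_width: 16.2
gripper_force: 30.0
```

Emit:
send_rows(motion=[{"tx": 0,"ty": 0,"tz": 0.001,"rx": 0,"ry": 0,"rz": 0,"gripper": 1},{"tx": 0,"ty": 0,"tz": 0,"rx": 0,"ry": 0,"rz": 0,"gripper": 1},{"tx": 0,"ty": 0,"tz": 0,"rx": 0,"ry": 0,"rz": 0,"gripper": 1}])

```text
time_s: 16.32
ee_pos: [456.5, -217.5, 146.4]
ee_rot: [180.0, -0.0, 167.8]
force: [-0.4, 1.0, -1.3]
gripper_width: 15.9
gripper_force: 30.0
```

Emit:
send_rows(motion=[{"tx": 0,"ty": 0,"tz": 0.001,"rx": 0,"ry": 0,"rz": 0,"gripper": 1},{"tx": 0,"ty": 0,"tz": 0,"rx": 0,"ry": 0,"rz": 0,"gripper": 1},{"tx": 0,"ty": 0,"tz": 0,"rx": 0,"ry": 0,"rz": 0,"gripper": 1}])

```text
time_s: 16.7
ee_pos: [456.6, -217.5, 146.3]
ee_rot: [-180.0, 0.0, 167.8]
force: [-1.6, 0.6, 3.2]
gripper_width: 16.0
gripper_force: 30.0
```

Emit:
send_rows(motion=[{"tx": 0,"ty": 0,"tz": 0.001,"rx": 0,"ry": 0,"rz": 0,"gripper": 1},{"tx": 0,"ty": 0,"tz": 0,"rx": 0,"ry": 0,"rz": 0,"gripper": 1},{"tx": 0,"ty": 0,"tz": 0,"rx": 0,"ry": 0,"rz": 0,"gripper": 1}])

```text
time_s: 17.08
ee_pos: [456.6, -217.5, 146.2]
ee_rot: [-180.0, 0.0, 167.8]
force: [-1.3, 0.4, 6.4]
gripper_width: 15.8
gripper_force: 30.0
```

Fully home: contact 9.9 mm below the jaw tops. Release and withdraw.

Emit:
send_rows(motion=[{"tx": 0,"ty": 0,"tz": -0.0015,"rx": 0,"ry": 0,"rz": 0,"gripper": 1},{"tx": 0,"ty": 0,"tz": 0,"rx": 0,"ry": 0,"rz": 0,"gripper": -1},{"tx": 0,"ty": 0,"tz": 0,"rx": 0,"ry": 0,"rz": 0,"gripper": -1},{"tx": 0,"ty": 0,"tz": 0,"rx": 0,"ry": 0,"rz": 0,"gripper": -1},{"tx": 0,"ty": 0,"tz": 0,"rx": 0,"ry": 0,"rz": 0,"gripper": -1},{"tx": 0,"ty": 0,"tz": 0,"rx": 0,"ry": 0,"rz": 0,"gripper": -1},{"tx": 0,"ty": 0,"tz": 0,"rx": 0,"ry": 0,"rz": 0,"gripper": -1},{"tx": 0,"ty": 0,"tz": 0,"rx": 0,"ry": 0,"rz": 0,"gripper": -1}])

```text
time_s: 18.08
ee_pos: [456.5, -217.5, 146.2]
ee_rot: [180.0, 0.0, 167.8]
force: [0.3, 0.3, 0.6]
gripper_width: 82.8
gripper_force: 0.0
```

Emit:
send_rows(motion=[{"tx": 0,"ty": 0,"tz": -0.03,"rx": 0,"ry": 0,"rz": 0,"gripper": -1},{"tx": 0,"ty": 0,"tz": -0.06,"rx": 0,"ry": 0,"rz": 0,"gripper": -1},{"tx": 0,"ty": 0,"tz": -0.08,"rx": 0,"ry": 0,"rz": 0,"gripper": -1},{"tx": 0,"ty": 0,"tz": -0.08,"rx": 0,"ry": 0,"rz": 0,"gripper": -1},{"tx": -0.08,"ty": 0,"tz": -0.06,"rx": 0,"ry": 0,"rz": 0,"gripper": -1},{"tx": -0.1,"ty": 0,"tz": 0,"rx": 0,"ry": 0,"rz": 0,"gripper": -1},{"tx": 0,"ty": 0,"tz": 0,"rx": 0,"ry": 0,"rz": 0,"gripper": -1},{"tx": 0,"ty": 0,"tz": 0,"rx": 0,"ry": 0,"rz": 0,"gripper": -1},{"tx": 0,"ty": 0,"tz": 0,"rx": 0,"ry": 0,"rz": 0,"gripper": -1}])

```text
time_s: 19.2
ee_pos: [543.4, -236.2, 301.7]
ee_rot: [180.0, -0.0, 167.8]
force: [0.1, 0.3, 0.1]
gripper_width: 91.6
gripper_force: 0.0
```

Run:
```python
from h import *
c=snap('wrist');s2=snap('scene')
o=np.hstack([cv2.resize(c['img'],(400,300)),cv2.resize(s2['img'][90:240,150:350],(400,300))]);cv2.imwrite('pics/end.png',o[:,:,::-1])
```

```text
(no output)
```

View pics/end.png

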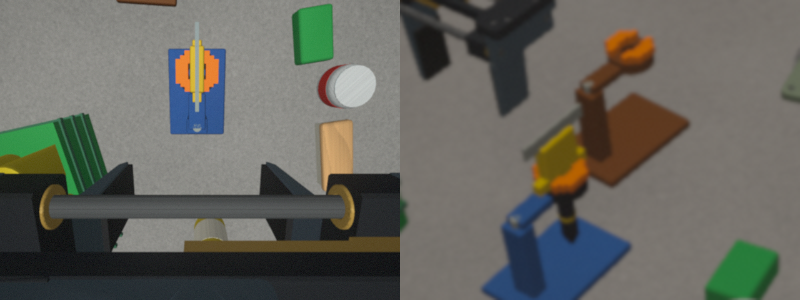

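The scraper hangs in the blue stand's ring, with its bar down in the slot (left 197,70; right 560,165), and the arm is clear.

```bash
python3 -c "
from h import *
print(env.job_done())"
```

```text
the job is handed in; nothing more can be done
None
```

The yellow scraper now hangs in the orange ring on the blue stand, its crossbar fully home in the notches after a 10° turn under about 8 N, the gripper is clear, no other item was touched, and the job is handed in at about 19 s.

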